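# Wedge up the leaning bench scale so its feet can be adjusted

### The job

One of the two bench scales leans forward because its front feet are screwed in too far (its level lamp is red): slide the yellow wedge, thin end first and flat on the bench, under the middle of that scale's front edge until both its front feet are just clear of the bench, with 2 to 6 mm of air beneath them and the back feet still standing where they were, so that a colleague can turn the feet. Raise it with the wedge only, without touching the scales or shoving them along, and leave the other scale, the tubs and the label roll alone. Finish while still gripping the wedge and holding it there: do not let go.

Things in the scene. Friction and masses are not known exactly. Their poses are not given: they have to be found in the camera images.
- scale_a: Bench scale, one of two alike, 240 (front to back) x 210 x 67 mm, grey, steel pan, control panel with round 20 mm level lamp at the front, 2 kg, loose on four feet. Origin: on the bench under its centre; x points from its front (towards the robot) to its back, z was vertical at the start. Raised by its front edge it pivots about its back feet (95 mm behind the centre). Front feet screwed in: front 8 mm lower than the back, lamp red. Level: lamp green.
- scale_a_edge (a point): Lowest point, in the middle, of scale_a's front lower edge (radius 5 mm, 200 mm long, 115 mm in front of the scale's centre): the wedge goes in under it, heading along the scale's x. Untouched, it is 20 mm above the bench on a level scale, 11 mm on one whose front feet are screwed in.
- scale_a_foot_left (a point): Centre of the underside of scale_a's front left foot, a black rubber disc 28 mm across and 8 mm thick, at x -95, y +85 mm in the scale's frame. Its height is the air under that foot: 0 while the foot stands on the bench.
- scale_a_foot_right (a point): Centre of the underside of scale_a's front right foot, a black rubber disc 28 mm across and 8 mm thick, at x -95, y -85 mm in the scale's frame. Its height is the air under that foot: 0 while the foot stands on the bench.
- scale_b: Bench scale, one of two alike, 240 (front to back) x 210 x 67 mm, grey, steel pan, control panel with round 20 mm level lamp at the front, 2 kg, loose on four feet. Origin: on the bench under its centre; x points from its front (towards the robot) to its back, z was vertical at the start. Raised by its front edge it pivots about its back feet (95 mm behind the centre). Front feet screwed in: front 8 mm lower than the back, lamp red. Level: lamp green.
- scale_b_edge (a point): Lowest point, in the middle, of scale_b's front lower edge (radius 5 mm, 200 mm long, 115 mm in front of the scale's centre): the wedge goes in under it, heading along the scale's x. Untouched, it is 20 mm above the bench on a level scale, 11 mm on one whose front feet are screwed in.
- scale_b_foot_left (a point): Centre of the underside of scale_b's front left foot, a black rubber disc 28 mm across and 8 mm thick, at x -95, y +85 mm in the scale's frame. Its height is the air under that foot: 0 while the foot stands on the bench.
- scale_b_foot_right (a point): Centre of the underside of scale_b's front right foot, a black rubber disc 28 mm across and 8 mm thick, at x -95, y -85 mm in the scale's frame. Its height is the air under that foot: 0 while the foot stands on the bench.
- wedge: Yellow nylon levelling wedge, 130 x 40 mm, loose, 0.1 kg, slippery sole and ramp. Origin: centre of its sole; x points to the thin end. From the thin end the ramp climbs over 85 mm from 3 to 24 mm thick (1 in 4); the last 45 mm, the heel, is a flat block 24 mm high. Pushing it under the scale takes about 8 to 15 N.
- wedge_heel (a point): Centre of the wedge's heel, where it is gripped across its 40 mm width: 43 mm behind the wedge's centre, 108 mm behind the thin end, 12 mm above the sole; same axes as the wedge.
- wedge_tip (a point): Middle of the wedge's thin end face, 1.5 mm above the sole, 65 mm ahead of the wedge's centre.
- tub_one_mid (a point): Closed noodle tub, black with a white band and red lid, 116 mm across the lid, 88 mm across the foot, 89 mm high; stands on the pan of the scale that is level. Point: its centre, half-way up; z points up out of its lid.
- tub_two_mid (a point): Closed noodle tub, black with a white band and red lid, 116 mm across the lid, 88 mm across the foot, 89 mm high; stands on the bench, off to the robot's left. Point: its centre, half-way up; z points up out of its lid.
- label_roll_mid (a point): Roll of white labels lying flat, 92 mm across, 55 mm high, off to the robot's right. Point: its centre, half-way up.
Mind the look-alikes: they are no part of the job. Of the things shaped like the wedge, the yellow one is meant.

How it is judged:
By the outcome, as a careful person would: the job done as asked, in the order asked, and still so for the second after the job is handed in, while the arm keeps its last pose, push and grip.
It also fails if it takes over 48 s, if anything falls off the work surface, if the arm or the gripper's body presses on something with over 40 N, if the wrist force passes 120 N, or if a joint passes its speed limit or range.

### The arm

A 6-joint arm with a two-finger parallel gripper is mounted at the origin on the work surface. World frame = base frame: x ahead of the robot, y to its left, z up, the work surface at z = 0. Lengths are in mm, angles in rad, forces in N, time in s.
With the tool pointing down it reaches from about 350 to 775 mm from the base axis. Payload 7.3 kg.
Tool frame: the origin (TCP) lies midway between the tips of the shut fingers; the grasp point (between the pads) lies 19 mm behind it (bot.tcp_to_grasp is the distance from the TCP to the grasp point, in mm); z points along the fingers, y is the line along which they close (so a half turn about z gives the same grasp; the last joint's range is limited). The gripper opens to 92 mm and grips with 3 to 60 N. Pads are 19 mm wide; open, the fingers measure 130 mm over their backs; the gripper's body (75 mm by 190 mm) begins 47 mm behind the grasp point.
Start: joints at [-1.49, 0.342, 1.524, -0, 1.275, -0.146], TCP at [118.073, -511.57, 226.741] pointing down, gripper open.
Joint ranges: [-2.53, 2.53], [-0.77, 2.02], [0.04, 2.7], [-1, 4.14], [0.28, 2.66], [-3.11, 3.11]. Speed limits (rad/s): [2.57, 2.57, 3.14, 3.14, 3.14, 3.14].

### API

Orientations are given as [roll, pitch, yaw] about the fixed x, y, z axes, in that order (R = Rz(yaw) Ry(pitch) Rx(roll)).
In Python, from plant import bot, viewer gives the robot as it stands. The module is installed in compiled form; this text tells all that it offers.
- The arm moves only by the shell command python3 -m handwheel 'ROWS'. ROWS is text: rows parted by semicolons, each of 7 numbers parted by spaces: the shift along the tool's x, y, z scaled (see below), then the turn, a rotation vector about the tool's x, y, z scaled (see below), then the opening, from -1 (shut) to 1 (fully open), so that 0 is half open. In form: tx ty tz rx ry rz gripper; .... A call has 1 to 8 rows; each row is the pose to reach, as a shift and turn from the pose commanded when the call began, along the tool's axes at that moment, turning the shorter way round; what a row does not reach only later rows make up. The controller multiplies each number of a shift by 10 cm and each number of a turn by pi rad. A row lasts 1/12 s, in which the tool goes at most 41.7 mm and 7.16 degrees, less where a joint would pass 70% of its speed; a pose out of reach is approached as far as the arm can. A call with a number of a shift or a turn outside -1 to 1 is refused whole. A call with a gripper value outside its range is refused whole. The fingers move at their own pace and stop on an object; the grip force is fixed at half the most. Time passes only in rows, so rows that repeat a pose let the fingers close. It gives the time, the measured TCP pose, the force, the opening and the grip force at its end, in the units of the state.
- bot.get_obs(): the state, without advancing time (a new reading comes with each control period).
- viewer.capture(name): name is "scene" or "side" or "wrist"; returns a dict with "frame" (384x512x3 uint8, red, green, blue), "fov_y" (degrees; the focal length in pixels is half the picture's height over the tangent of half this angle, whatever the lens; pixels are square), "cx", "cy" (the principal point, pixels), "T" (4x4, takes a point from camera to world coordinates). Camera axes: x right, y down, z forward; pixel columns grow to the right and rows downward; lengths in mm; the calibration is good to about 2 mm. A picture is of the moment at which its call begins. There is no depth.
- bot.close_job(): hands the job in; it is judged then, once.
Trained networks look in a picture, given as the dict that the camera call returned (one of the last four; its "shot" number tells which), for a name from the list of things; names that differ only in an ending like _2 or _b are one class to them, and where a whole thing is asked for, a point or a joint stands for the part that bears it (a point fixed in the world has none). Each returns a list of dicts, best first, with "score" (0 to 1); they miss things now and then, are a little off and sometimes report something else, mostly with a low value. They report only what shows in the picture. A call takes as long as a camera call. They do not tell look-alikes from the thing itself.
- viewer.recognise(target, picture): "centre" ([column, row] in pixels, amid what is visible of it).
- viewer.cut_out(target, picture): "pixels" (384x512 bool, what is visible of it) and "centre" ([column, row] in pixels, amid what is visible of it).
The state is a dict: "time": time; "joint_positions": joint angles; "dq": joint speeds; "tau": joint torques, N m; "tool_pos": TCP position; "tcp_rot": TCP orientation; "contact_force": force on the tool from outside, world axes, zero at the start; "moment": the same for the moment, N m; "grip_width": finger opening in mm; "finger_force": force on a finger pad.
Only numpy, scipy, OpenCV 4.12 (cv2) and the standard library are available. Lean on these libraries where they do the work, as an engineer would, in place of code of your own. Each camera call takes 0.05 s, during which the arm holds its last target. There are 200 camera calls.

## Working session

There is one attempt and no reset: what is moved stays moved. The work goes in short steps, Python scripts to look and compute and a shell command to move; the robot and the scene stay as the last step left them, time stands still between calls to the robot, and variables do not carry over. Pictures are saved under pics/ and viewed, at most 10 in all, crops included, and the job is handed in when it is done.

```bash
mkdir -p pics; cat > h.py <<'E'
import numpy as np, cv2
from plant import bot, viewer
from scipy.spatial.transform import Rotation as R
def f(p): return p["frame"].shape[0]/2/np.tan(np.radians(p["fov_y"])/2)
def ray(p,uv):
    d=np.array([(uv[0]-p["cx"])/f(p),(uv[1]-p["cy"])/f(p),1.]);T=np.array(p["T"])
    return T[:3,3],T[:3,:3]@d
def at(p,uv,z):
    o,d=ray(p,uv); return o+d*(z-o[2])/d[2]
def proj(p,X):
    T=np.array(p["T"]);c=T[:3,:3].T@(np.array(X,float)-T[:3,3]);return [p["cx"]+f(p)*c[0]/c[2],p["cy"]+f(p)*c[1]/c[2]]
def save(p,n,crop=None,s=1):
    im=p["frame"][:,:,::-1]
    if crop: im=im[crop[1]:crop[3],crop[0]:crop[2]]
    cv2.imwrite("pics/"+n,cv2.resize(im,None,fx=s,fy=s,interpolation=cv2.INTER_CUBIC))
def tool():
    o=bot.get_obs();return o,np.array(o["tool_pos"]),R.from_euler("xyz",o["tcp_rot"])
E
python3 - <<'E'
from h import *
np.set_printoptions(precision=1,suppress=True)
a=viewer.capture("scene");b=viewer.capture("side")
cv2.imwrite("pics/a.png",np.vstack([a["frame"],b["frame"]])[:,:,::-1][:, :] if 0 else cv2.resize(np.hstack([a["frame"],b["frame"]])[:,:,::-1],(800,300)))
save(a,"scene.png",None,1.5)
for p in(a,b):
  print(np.array(p["T"]),p["fov_y"])
  for n in["scale_a","wedge","tub_one_mid","label_roll_mid"]:
    print(n,[(r["score"],np.round(r["centre"]),at(p,r["centre"],15)) for r in viewer.recognise(n,p)])
o,t,r=tool();print(o,r.as_matrix())
E
```

```text
[[   0.6    0.6   -0.5 1090. ]
 [   0.8   -0.5    0.4 -471.2]
 [  -0.    -0.6   -0.8 1067.3]
 [   0.     0.     0.     1. ]] 47.19407629545723
scale_a [(0.95, array([352., 224.]), array([724.1, 186. ,  15. ]))]
wedge [(0.92, array([241., 212.]), array([485.5, -31.9,  15. ])), (0.88, array([281., 183.]), array([480.9, 128.7,  15. ])), (0.75, array([351., 224.]), array([721.9, 181.7,  15. ])), (0.62, array([273., 119.]), array([249.5, 298.3,  15. ])), (0.56, array([305., 152.]), array([431.2, 276.4,  15. ]))]
tub_one_mid [(0.97, array([259., 285.]), array([ 697.6, -141.4,   15. ]))]
label_roll_mid [(0.55, array([109., 298.]), array([ 483.3, -458.7,   15. ])), (0.55, array([251., 315.]), array([ 748.3, -210. ,   15. ]))]
[[ -0.8  -0.4   0.4  49.9]
 [ -0.6   0.6  -0.6 628.2]
 [  0.   -0.7  -0.7 834.5]
 [  0.    0.    0.    1. ]] 53.318473594974364
scale_a [(0.97, array([156., 198.]), array([737.8, 163.5,  15. ])), (0.75, array([234., 143.]), array([ 717.8, -179.4,   15. ]))]
wedge [(0.84, array([207., 279.]), array([435.6, 280.9,  15. ])), (0.69, array([270., 199.]), array([465.6, -34.8,  15. ])), (0.61, array([262., 338.]), array([242.9, 319.8,  15. ])), (0.57, array([231., 232.]), array([480.6, 134.4,  15. ])), (0.18, array([154., 194.]), array([753.3, 157.7,  15. ]))]
tub_one_mid [(0.68, array([226., 112.]), array([ 859.8, -306.9,   15. ]))]
label_roll_mid []
{'time': 0.5, 'joint_positions': array([-1.5,  0.3,  1.5,  0. ,  1.3, -0.1]), 'dq': array([ 0., -0., -0.,  0., -0., -0.]), 'tau': array([ -0. , -43.1, -24.4,   0.1,   0. ,  -0. ]), 'tool_pos': array([ 118.1, -511.5,  226.7]), 'tcp_rot': array([-3.1, -0. ,  0.2]), 'contact_force': array([-0.2, -0.9,  0. ]), 'moment': array([ 0.,  0., -0.]), 'finger_force': 0.0, 'grip_width': 91.84831793440961} [[ 1.   0.2 -0. ]
 [ 0.2 -1.   0. ]
 [ 0.  -0.  -1. ]]
```

View pics/scene.png

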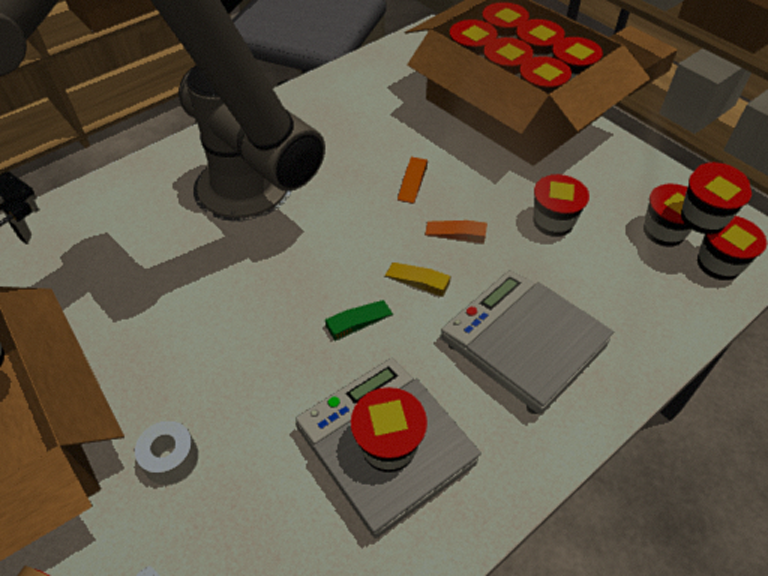

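View pics/a.png

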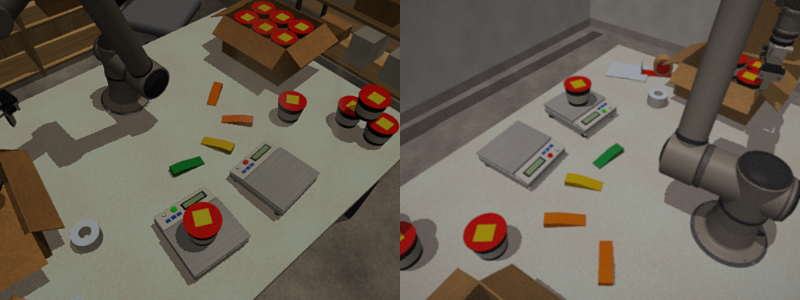

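The scene picture shows four wedge-like things: yellow (281,183), green (241,212), orange (305,152) and orange (273,119). I choose the yellow one. The red-lamp scale is at (352,224), with its lamp near (315,207), and the green-lamp scale with the tub is at (258,295). Next I fit poses by silhouette and take a close crop.

```bash
cat > fit.py <<'E'
from h import *
from scipy.optimize import minimize
W=np.array([[x,y,z] for y in(-20,20) for x,z in((65,0),(65,3),(-20,24),(-65,24),(-65,0))],float)
a8=8/190
S=[[x,y,z] for y in(-100,100) for x,z in((-115,20),(115,20))]+[[x,y,z] for y in(-105,105) for x,z in((-120,28),(-120,50),(120,28),(120,67),(-50,67))]
S=np.array(S,float); 
Ry=R.from_euler("y",a8).as_matrix(); S=(S-[95,0,0])@Ry.T+[95,0,0]
def sil(p,M,q):
    c,s=np.cos(q[2]),np.sin(q[2]);X=M@np.array([[c,s,0],[-s,c,0],[0,0,1]])+[q[0],q[1],0]
    uv=np.array([proj(p,x) for x in X])
    m=np.zeros((384*4,512*4),np.uint8);cv2.fillConvexPoly(m,cv2.convexHull(np.round(uv*4+1.5).astype(np.int32)),1)
    return cv2.resize(m.astype(np.float32),(512,384),interpolation=cv2.INTER_AREA)
def cost(q,M,pm): return sum(np.abs(sil(p,M,q)-m).sum()/m.sum() for p,m in pm)
def fit(M,pm,q0):
    q0=np.array(q0,float);best=None
    r=minimize(cost,q0,(M,pm),"Nelder-Mead",options=dict(initial_simplex=q0+np.vstack([np.zeros(3),np.diag([15,15,.15])]),xatol=.05,fatol=1e-4,maxiter=300))
    return r.x,r.fun
E
python3 - <<'E'
from fit import *
np.set_printoptions(precision=3,suppress=True)
a=viewer.capture("scene");b=viewer.capture("side")
def mask(n,p,uv):
    c=viewer.cut_out(n,p);c.sort(key=lambda r:np.hypot(*(np.array(r["centre"])-uv)));print(n,c[0]["score"],c[0]["centre"]);return c[0]["pixels"].astype(np.float32)
w=[(a,mask("wedge",a,(281,183))),(b,mask("wedge",b,(231,232)))]
s=[(a,mask("scale_a",a,(352,224))),(b,mask("scale_a",b,(156,198)))]
for th in(0,.5,-.5,1): print("W",th,*fit(W,w,(480,131,th)),*fit(W,w,(480,131,th+np.pi)))
for th in(-.3,0,.3,): print("S",th,*fit(S,s,(715,175,th)))
save(a,"crop.png",(225,145,415,290),4)
E
```

```text
wedge 0.69 [279.3, 183.5]
wedge 0.89 [230.5, 230.2]
scale_a 0.62 [351.6, 225.5]
scale_a 0.78 [157.5, 197.6]
W 0 [478.592 126.175   0.458] 0.46074432134628296 [473.598 124.472   3.583] 0.22548772394657135
W 0.5 [477.51  125.868   0.451] 0.4575270414352417 [473.462 124.316   3.583] 0.2228645533323288
W -0.5 [478.122 126.256   0.451] 0.45766347646713257 [474.281 124.317   3.561] 0.2397918701171875
W 1 [477.264 126.25    0.444] 0.4490683674812317 [473.734 125.317   3.603] 0.24155780673027039
S -0.3 [722.707 167.821   0.082] 0.22084568440914154
S 0 [723.461 166.065   0.093] 0.2204527109861374
S 0.3 [723.08 166.35   0.09] 0.21966144442558289
```

View pics/crop.png

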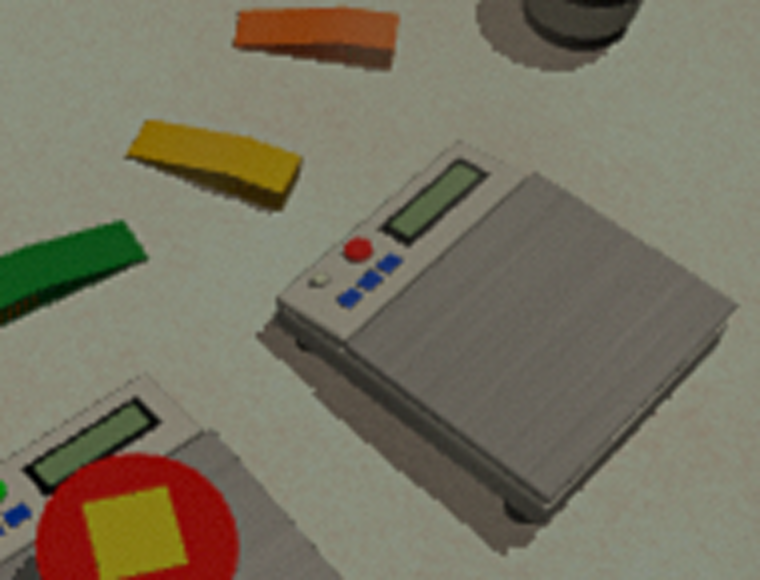

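The crop confirms the yellow wedge, with its thin end at crop (140,140), pointing away from the scale, and its heel at (285,180). It therefore has to be turned about 160°. The red lamp is at crop (357,249), so this is the scale at y≈166.

```bash
python3 - <<'E'
from h import *
np.set_printoptions(precision=3,suppress=True)
a=viewer.capture("scene")
for uv in((5,192),(33,193),(81,291),(27,360),(0,190)): print(uv,at(a,uv,200),at(a,uv,120))
o,t,r=tool();print(t,o["tcp_rot"])
for g in((513,142,230),(380,-200,230)): print(g,r.inv().apply(np.array(g)-t)/100)
E
```

```text
(5, 192) [ 166.716 -526.017  200.   ] [  81.546 -531.077  120.   ]
(33, 193) [ 214.754 -473.318  200.   ] [ 134.016 -473.517  120.   ]
(81, 291) [ 536.135 -499.101  200.   ] [ 485.042 -501.679  120.   ]
(27, 360) [ 602.214 -643.13   200.   ] [ 557.217 -658.993  120.   ]
(0, 190) [ 152.309 -533.362  200.   ] [  65.81  -539.099  120.   ]
[ 118.094 -511.578  226.764] [ 3.141 -0.     0.227]
(513, 142, 230) [ 5.318 -5.48  -0.033]
(380, -200, 230) [ 3.253 -2.447 -0.033]
```

```bash

python3 -m handwheel '0.5 -0.9 -0.2 0 0 0 1;0.5 -0.9 -0.2 0 0 0 1;0.5 -0.9 -0.2 0 0 0 1'
python3 -m handwheel '1 -0.8 0 0 0 0 1;1 -0.8 0 0 0 0 1;1 -0.8 0 0 0 0 1;1 -0.8 0 0 0 0 1'
python3 -m handwheel '1 -0.7 0 0 0 0 1;1 -0.7 0 0 0 0 1;1 -0.7 0 0 0 0 1;1 -0.7 0 0 0 0 1'
python3 -m handwheel '1 -0.8 0 0 0 0 1;1 -0.8 0 0 0 0 1;1 -0.8 0 0 0 0 1;1 -0.8 0 0 0 0 1'
python3 -m handwheel '0.9 -0.9 0 0 0 0 1;0.9 -0.9 0 0 0 0 1;0.9 -0.9 0 0 0 0 1;0.9 -0.9 0 0 0 0 1'
python3 -m handwheel '0.5 -0.7 0 0 0 0 1;0.5 -0.7 0 0 0 0 1;0.5 -0.7 0 0 0 0 1'
python3 -m handwheel '0.4 -0.66 0.2 0 0 -0.068 1;0.4 -0.66 0.2 0 0 -0.068 1;0.4 -0.66 0.2 0 0 -0.068 1;0.4 -0.66 0.2 0 0 -0.068 1'
cat > look.py <<'E'
from fit import *
np.set_printoptions(precision=3,suppress=True)
w=viewer.capture("wrist");o,t,r=tool();print(t,o["tcp_rot"],o["joint_positions"],o["time"])
c=viewer.cut_out("wedge",w)
for k in c:
    m=k["pixels"];col=w["frame"][m].mean(0) if m.any() else 0;print(k["score"],k["centre"],col,at(w,k["centre"],10))
E
python3 - <<'E'
from look import *
save(w,"w1.png",None,1.3)
y=[k for k in c if (lambda q:q[0]>1.8*q[2] and q[1]>.6*q[0])(w["frame"][k["pixels"]].mean(0))]
if y: print(fit(W,[(w,y[0]["pixels"].astype(np.float32))],(474,124,3.58)))
E
```

```text
time: 1.1
tool_pos: [147.1, -409.4, 246.8]
tcp_rot: [-3.14, -0.001, 0.227]
contact_force: [0.9, -1.2, 0.4]
grip_width: 91.8
finger_force: 0.0
time: 1.43
tool_pos: [228.6, -307.3, 246.9]
tcp_rot: [-3.14, -0.002, 0.231]
contact_force: [-0.5, 0.7, 0.1]
grip_width: 92.0
finger_force: 0.0
time: 1.77
tool_pos: [310.9, -216.9, 247.0]
tcp_rot: [-3.141, -0.002, 0.233]
contact_force: [-0.4, -0.2, -0.4]
grip_width: 91.6
finger_force: 0.0
time: 2.1
tool_pos: [390.0, -116.7, 246.9]
tcp_rot: [-3.141, -0.002, 0.232]
contact_force: [-2.0, 0.6, -0.4]
grip_width: 91.5
finger_force: 0.0
time: 2.43
tool_pos: [457.1, -8.7, 246.7]
tcp_rot: [-3.14, -0.002, 0.232]
contact_force: [-1.0, -1.0, -0.4]
grip_width: 92.0
finger_force: 0.0
time: 2.68
tool_pos: [489.3, 70.5, 246.5]
tcp_rot: [-3.14, -0.002, 0.23]
contact_force: [-0.7, -0.2, -0.4]
grip_width: 91.5
finger_force: 0.0
time: 3.02
tool_pos: [511.6, 140.1, 225.7]
tcp_rot: [-3.141, 0.002, 0.443]
contact_force: [0.5, -0.3, 0.5]
grip_width: 91.7
finger_force: 0.0
[511.631 139.134 226.226] [3.141 0.001 0.441] [ 0.121  0.353  1.51  -0.001  1.28   1.252] 3.0667
0.92 [336.8, 228.3] [34.322 89.098 42.664] [486.658  20.177  10.   ]
0.68 [254.1, 193.8] [147.128 131.733  29.911] [482.829 127.509  10.   ]
0.62 [119.3, 171.3] [156.867  96.424  23.004] [440.867 277.792  10.   ]
0.42 [322.9, 36.7] [143.794 144.467 134.065] [665.235 135.167  10.   ]
0.21 [495.0, 156.0] [118.916 117.378 107.66 ] [639.166 -98.935  10.   ]
(array([474.432, 123.513,   3.582]), np.float64(0.04526998847723007))
```

View pics/w1.png

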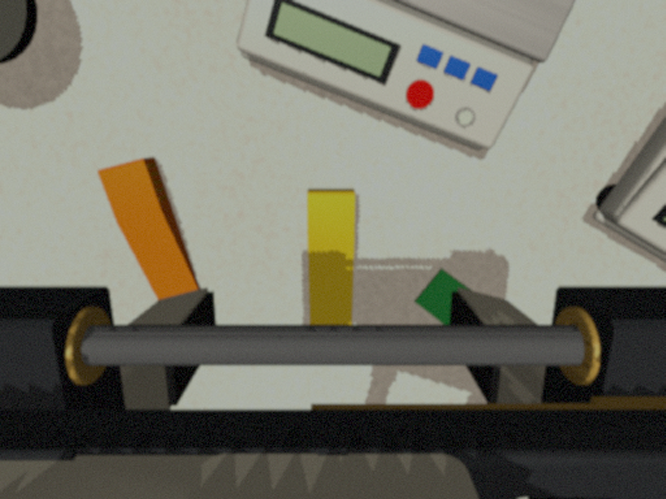

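The wrist view shows the yellow heel at about (330,210) in the view, between the fingers. The red-lamp scale is ahead, with its lamp at (420,95). The fit agrees with the earlier one, so I descend and grip.

```bash

python3 -m handwheel '0.03 -0.02 1 0 0 0 1;0.03 -0.02 1 0 0 0 1;0.03 -0.02 1 0 0 0 1;0.03 -0.02 1 0 0 0 1' | head -2
python3 -m handwheel '0 0 0.4 0 0 0 1;0 0 0.8 0 0 0 1;0 0 0.8 0 0 0 1;0 0 0.8 0 0 0 1' |head -2
python3 -m handwheel '0 0 0.15 0 0 0 1;0 0 0.3 0 0 0 1;0 0 0.4 0 0 0 1;0 0 0.42 0 0 0 1;0 0 0.42 0 0 0 1;0 0 0.42 0 0 0 1'
python3 -m handwheel '0 0 0 0 0 0 -1;0 0 0 0 0 0 -1;0 0 0 0 0 0 -1;0 0 0 0 0 0 -1;0 0 0 0 0 0 -1;0 0 0 0 0 0 -1;0 0 0 0 0 0 -1;0 0 0 0 0 0 -1'
python3 -m handwheel '0 0 0 0 0 0 -1;0 0 0 0 0 0 -1;0 0 0 0 0 0 -1;0 0 0 0 0 0 -1'
```

```text
time: 3.45
tool_pos: [511.0, 140.7, 123.2]
time: 3.78
tool_pos: [513.4, 141.7, 47.2]
time: 4.28
tool_pos: [514.7, 142.7, 6.3]
tcp_rot: [3.141, -0.002, 0.44]
contact_force: [-0.4, 0.2, -0.5]
grip_width: 92.0
finger_force: 0.0
time: 4.95
tool_pos: [513.6, 142.7, 4.6]
tcp_rot: [3.142, 0.0, 0.44]
contact_force: [-0.0, 0.8, -1.0]
grip_width: 43.2
finger_force: 0.0
time: 5.28
tool_pos: [513.6, 142.7, 4.6]
tcp_rot: [3.142, 0.0, 0.44]
contact_force: [0.3, 0.5, -0.2]
grip_width: 39.9
finger_force: 30.0
```

```bash

python3 -m handwheel '0 0 -0.2 0 0 0 -1;-0.2 -0.1 -0.5 0 0 0 -1;-0.47 -0.23 -0.9 0 0 0 -1;-0.47 -0.23 -0.9 0 0 0 -1;-0.47 -0.23 -0.9 0 0 0 -1'
python3 - <<'E'
from fit import *
np.set_printoptions(precision=3,suppress=True)
w=viewer.capture("wrist");save(w,"w2.png",None,1.5)
o,t,r=tool();print(t,o["grip_width"])
q=(723,166.5,.088)
Rz=R.from_euler("z",q[2]).as_matrix()
def sc(x,y,z): return Rz@(Ry@(np.array([x,y,z])-[95,0,0])+[95,0,0])+[q[0],q[1],0]
for y in(105,0,-105): print(y,[np.array(proj(w,sc(x,y,z)))*1.5 for x,z in((-120,50),(-115,20))])
E
```

```text
time: 5.7
tool_pos: [461.3, 143.8, 96.8]
tcp_rot: [3.14, -0.004, 0.441]
contact_force: [0.3, -1.1, -0.1]
grip_width: 39.7
finger_force: 30.0
[461.76  143.648  95.457] 39.51140186548201
105 [array([ 234.999, -168.668]), array([ 260.107, -129.453])]
0 [array([526.563, -43.425]), array([509.528, -23.587])]
-105 [array([789.239,  69.409]), array([737.564,  73.203])]
```

View pics/w2.png

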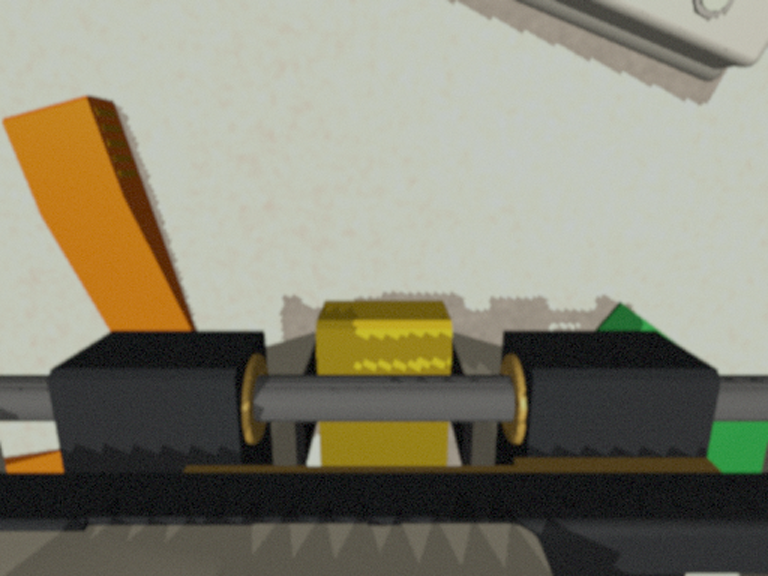

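The wedge is held squarely. The scale's lower front right end shows at about (722,78), but my scale pose predicts (737,73), so it is a few mm off. I refine it from the corners in the previous wrist picture.

```bash
python3 - <<'E'
from fit import *
np.set_printoptions(precision=1,suppress=True)
w=viewer.capture("wrist");o,t,r=tool()
T=np.eye(4);T[:3,:3]=r.as_matrix();T[:3,3]=t
T1=np.eye(4);T1[:3,:3]=R.from_euler("xyz",[3.141,.001,.441]).as_matrix();T1[:3,3]=[511.631,139.134,226.226]
w1=dict(w);w1["T"]=T1@np.linalg.inv(T)@np.array(w["T"])
print(w["cx"],w["cy"])
im=cv2.imread("pics/w1.png");
for n,uv in dict(lowL=(244,60),lowR=(487,156),topR=(490,150),topL=(238,42),lamp=(419,94)).items():
    print(n,[(z,at(w1,np.array(uv)/1.3,z)[:2]) for z in(11,30,45,55)])
print("w2 lowR",[(z,at(w,np.array((722,78))/1.5,z)[:2]) for z in(11,20)])
# line of shots in scene/side: lamp
a=viewer.capture("scene");b=viewer.capture("side")
def red(p,box):
    x0,y0,x1,y1=box;F=p["frame"][y0:y1,x0:x1].astype(int);m=(F[...,0]>110)&(F[...,1]<70)&(F[...,2]<70);ys,xs=np.nonzero(m);return np.array([xs.mean()+x0,ys.mean()+y0]),m.sum()
uvs=[(w1,np.array((419.5,94.5))/1.3)]
for p,bx in((a,(300,195,330,220)),(b,(120,165,230,235))):
    u,n=red(p,bx);print(u,n);uvs.append((p,u))
A=np.zeros((3,3));B=np.zeros(3)
for p,u in uvs:
    c,d=ray(p,u);d/=np.linalg.norm(d);P=np.eye(3)-np.outer(d,d);A+=P;B+=P@c
X=np.linalg.solve(A,B);print("lamp",X,[np.array(proj(p,X))-u for p,u in uvs])
cv2.imwrite("pics/c.png",np.hstack([cv2.resize(im[0:170,220:560],(680,340))]))
E
```

```text
255.54738905216843 191.94729845069935
lowL [(11, array([597.8, 257.2])), (30, array([596.5, 252.7])), (45, array([595.6, 249.1])), (55, array([594.9, 246.7]))]
lowR [(11, array([615.9,  42.6])), (30, array([613.8,  49. ])), (45, array([612.,  54.])), (55, array([610.9,  57.3]))]
topR [(11, array([621.3,  42.9])), (30, array([618.8,  49.2])), (45, array([616.9,  54.2])), (55, array([615.6,  57.5]))]
topL [(11, array([608.1, 266.6])), (30, array([606.3, 261.6])), (45, array([604.9, 257.6])), (55, array([603.9, 255. ]))]
lamp [(11, array([635.1, 118.1])), (30, array([631.9, 120.6])), (45, array([629.5, 122.6])), (55, array([627.8, 123.9]))]
w2 lowR [(11, array([621.3,  48.2])), (20, array([617.6,  52.8]))]
[314.1 206.7] 27
[191.6 198.5] 24
lamp [627.4 124.2  49.6] [array([-2. ,  0.4]), array([0.2, 0.4]), array([ 0.3, -0.5])]
```

View pics/c.png

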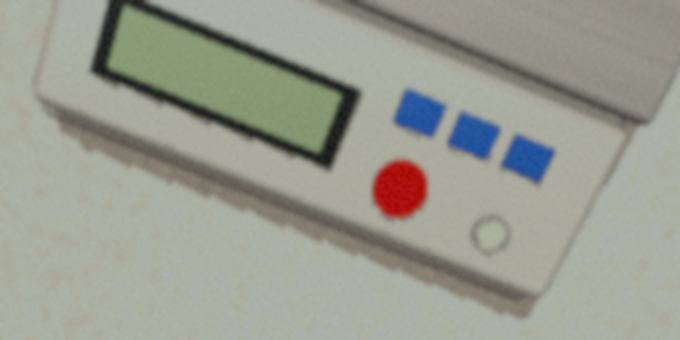

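The crop shows the panel front edge from (38,95) to (535,295), which gives yaw ≈0.08 and edge middle ≈(609,156). That agrees with the fit. Next I turn the wedge around.

```bash

python3 -m handwheel '0 0 0 0 0 -0.295 -1;0 0 0 0 0 -0.295 -1;0 0 0 0 0 -0.295 -1;0 0 0 0 0 -0.295 -1;0 0 0 0 0 -0.295 -1;0 0 0 0 0 -0.295 -1;0 0 0 0 0 -0.295 -1;0 0 0 0 0 -0.295 -1' | head -3
python3 -m handwheel '0 0 0 0 0 -0.295 -1;0 0 0 0 0 -0.295 -1;0 0 0 0 0 -0.295 -1;0 0 0 0 0 -0.295 -1;0 0 0 0 0 -0.295 -1;0 0 0 0 0 -0.295 -1;0 0 0 0 0 -0.295 -1;0 0 0 0 0 -0.295 -1' | head -3
python3 -m handwheel '0 0 0 0 0 -0.295 -1;0 0 0 0 0 -0.295 -1;0 0 0 0 0 -0.295 -1;0 0 0 0 0 -0.295 -1;0 0 0 0 0 -0.295 -1;0 0 0 0 0 -0.295 -1;0 0 0 0 0 -0.295 -1;0 0 0 0 0 -0.295 -1'
python3 - <<'E'
from fit import *
np.set_printoptions(precision=3,suppress=True)
a=viewer.capture("scene");b=viewer.capture("side")
o,t,r=tool();print(t,o["tcp_rot"],o["joint_positions"])
e=np.array([609,156.5]);d=np.array([np.cos(.08),np.sin(.08)])
h=e-d*150;D=np.array([h[0],h[1],4.6])-t
print(h,r.inv().apply(D)/100)
save(a,"s3.png",(225,120,425,270),4)
E
```

```text
time: 6.57
tool_pos: [461.3, 143.2, 93.0]
tcp_rot: [-3.139, 0.001, 1.373]
time: 7.23
tool_pos: [461.3, 143.2, 93.1]
tcp_rot: [-3.139, -0.001, 2.3]
time: 7.9
tool_pos: [461.3, 143.2, 93.0]
tcp_rot: [-3.141, -0.003, -3.056]
contact_force: [0.2, 1.2, -1.2]
grip_width: 39.8
finger_force: 30.0
[461.264 143.275  93.203] [-3.141 -0.002 -3.062] [ 0.142  0.426  1.816 -0.     0.902 -1.507]
[459.48  144.513] [0.015 0.014 0.886]
```

View pics/s3.png

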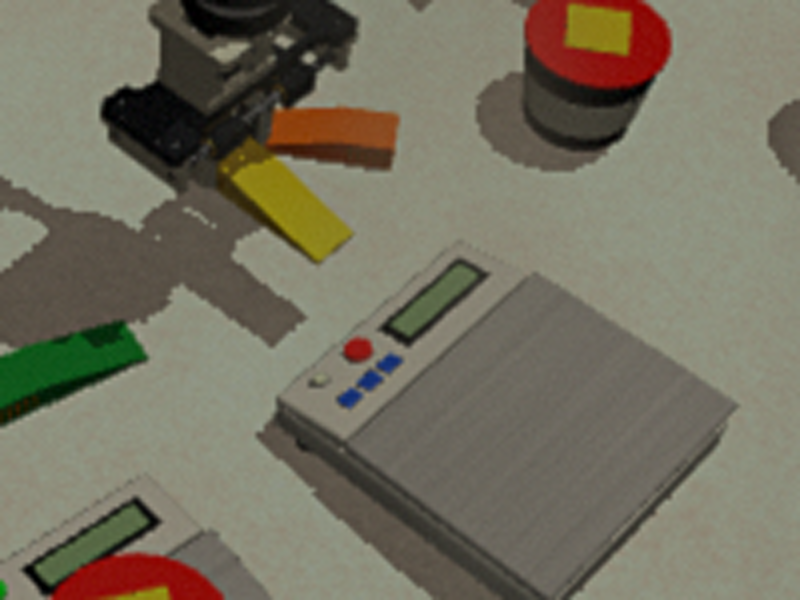

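The picture shows the wedge turned, with its thin end at (335,250), pointing at the middle of the scale's front edge. I lower it to the bench and advance, watching the force.

```bash

python3 -m handwheel '0 0.014 0.4 0 0 0 -1;0 0.014 0.75 0 0 0 -1;0 0.014 0.82 0 0 0 -1;0 0.014 0.86 0 0 0 -1;0 0.014 0.885 0 0 0 -1;0 0.014 0.885 0 0 0 -1;0 0.014 0.885 0 0 0 -1;0 0.014 0.885 0 0 0 -1'
python3 -m handwheel '-0.1 0 0 0 0 0 -1;-0.2 0 0 0 0 0 -1;-0.3 0 0 0 0 0 -1;-0.4 0 0 0 0 0 -1;-0.5 0 0 0 0 0 -1;-0.5 0 0 0 0 0 -1;-0.5 0 0 0 0 0 -1'
```

```text
time: 8.67
tool_pos: [462.2, 145.0, 7.5]
tcp_rot: [3.142, 0.003, -3.063]
contact_force: [0.5, 0.7, -1.1]
grip_width: 39.7
finger_force: 30.0
time: 9.25
tool_pos: [511.3, 148.8, 6.9]
tcp_rot: [-3.142, 0.001, -3.063]
contact_force: [0.2, -0.8, -1.5]
grip_width: 39.8
finger_force: 30.0
```

```bash

python3 -m handwheel '0 0 0.015 0 0 0 -1;0 0 0.025 0 0 0 -1;0 0 0.025 0 0 0 -1;0 0 0.025 0 0 0 -1'
python3 -m handwheel '-0.05 0 0 0 0 0 -1;-0.1 0 0 0 0 0 -1;-0.12 0 0 0 0 0 -1;-0.12 0 0 0 0 0 -1;-0.12 0 0 0 0 0 -1'
python3 - <<'E'
from h import *
s=[viewer.capture("scene") for _ in range(1)][0];b=viewer.capture("side")
np.savez("ref.npz",a=s["frame"],b=b["frame"])
o,t,r=tool();print(t,o["contact_force"])
E
```

```text
time: 9.58
tool_pos: [510.5, 148.8, 4.6]
tcp_rot: [-3.141, 0.0, -3.062]
contact_force: [-3.2, -0.1, 7.6]
grip_width: 39.8
finger_force: 30.0
time: 10.0
tool_pos: [522.9, 149.9, 4.6]
tcp_rot: [3.142, 0.001, -3.062]
contact_force: [-1.3, 0.4, 5.8]
grip_width: 39.7
finger_force: 30.0
[522.84212979 149.87730859   4.58418515] [-0.69225347 -0.24053392  5.64129731]
```

```bash

for i in 1; do :; done
python3 -m handwheel '-0.03 0 0 0 0 0 -1;-0.03 0 0 0 0 0 -1;-0.03 0 0 0 0 0 -1' | sed -n '2p;4p'
python3 -m handwheel '-0.03 0 0 0 0 0 -1;-0.03 0 0 0 0 0 -1;-0.03 0 0 0 0 0 -1' | sed -n '2p;4p'
python3 -m handwheel '-0.03 0 0 0 0 0 -1;-0.03 0 0 0 0 0 -1;-0.03 0 0 0 0 0 -1' | sed -n '2p;4p'
python3 -m handwheel '-0.03 0 0 0 0 0 -1;-0.03 0 0 0 0 0 -1;-0.03 0 0 0 0 0 -1' | sed -n '2p;4p'
python3 -m handwheel '-0.03 0 0 0 0 0 -1;-0.03 0 0 0 0 0 -1;-0.03 0 0 0 0 0 -1' | sed -n '2p;4p'
```

```text
tool_pos: [525.6, 150.1, 4.6]
contact_force: [-1.8, -0.5, 7.2]
tool_pos: [528.6, 150.3, 4.6]
contact_force: [-2.4, 0.6, 5.9]
tool_pos: [531.6, 150.6, 4.6]
contact_force: [-0.6, 0.9, 6.9]
tool_pos: [534.3, 150.8, 4.6]
contact_force: [-2.1, -1.0, 7.7]
tool_pos: [534.5, 150.8, 4.6]
contact_force: [-11.3, -1.3, 16.9]
```

Contact is at heel x≈534.4, where the force starts to rise. I aim for about 17.5 mm more.

```bash

python3 -m handwheel '-0.02 0 0 0 0 0 -1;-0.02 0 0 0 0 0 -1;-0.02 0 0 0 0 0 -1' | sed -n '2,4p'
python3 -m handwheel '-0.02 0 0 0 0 0 -1;-0.02 0 0 0 0 0 -1;-0.02 0 0 0 0 0 -1' | sed -n '2,4p'
python3 -m handwheel '-0.02 0 0 0 0 0 -1;-0.02 0 0 0 0 0 -1;-0.02 0 0 0 0 0 -1' | sed -n '2,4p'
python3 - <<'E'
from h import *
z=np.load("ref.npz");a=viewer.capture("scene");b=viewer.capture("side")
def red(F,box):
    x0,y0,x1,y1=box;G=F[y0:y1,x0:x1].astype(int);m=(G[...,0]>110)&(G[...,1]<70)&(G[...,2]<70);ys,xs=np.nonzero(m);return xs.mean()+x0,ys.mean()+y0,m.sum()
for n,p,bx in(("a",a,(300,195,330,220)),("b",b,(150,165,230,235))): print(red(z[n],bx),red(p["frame"],bx))
X=np.array([627.4,124.2,49.6])
for p in(a,b): print("px per 4mm up",np.subtract(proj(p,X+[0,0,4]),proj(p,X)),"4mm x",np.subtract(proj(p,X+[4,0,0]),proj(p,X)))
E
```

```text
tool_pos: [534.7, 150.8, 4.5]
tcp_rot: [-3.141, -0.01, -3.062]
contact_force: [-16.5, -1.9, 20.0]
tool_pos: [535.4, 150.9, 4.4]
tcp_rot: [-3.141, -0.013, -3.062]
contact_force: [-19.9, -2.1, 22.4]
tool_pos: [537.0, 151.1, 4.3]
tcp_rot: [-3.141, -0.013, -3.062]
contact_force: [-20.9, -2.1, 23.4]
(np.float64(314.2142857142857), np.float64(206.82142857142858), np.int64(28)) (np.float64(314.14814814814815), np.float64(206.37037037037038), np.int64(27))
(np.float64(191.63636363636363), np.float64(198.45454545454544), np.int64(22)) (np.float64(191.63636363636363), np.float64(198.45454545454544), np.int64(22))
px per 4mm up [ 0.14158362 -0.82444827] 4mm x [0.98490281 0.87436095]
px per 4mm up [-0.14507102 -0.98150298] 4mm x [-1.04573646 -0.6145002 ]
```

```bash

python3 -m handwheel '0 0 -0.005 0 0 0 -1;0 0 -0.01 0 -0.004 0 -1;0 0 -0.01 0 -0.004 0 -1' | sed -n '2,4p'
python3 -m handwheel '-0.02 0 0 0 0 0 -1;-0.02 0 0 0 0 0 -1;-0.02 0 0 0 0 0 -1' | sed -n '2,4p'
python3 -m handwheel '-0.02 0 0 0 0 0 -1;-0.02 0 0 0 0 0 -1;-0.02 0 0 0 0 0 -1' | sed -n '2,4p'
```

```text
tool_pos: [537.5, 151.1, 4.3]
tcp_rot: [-3.141, 0.001, -3.062]
contact_force: [-15.4, -0.9, 12.7]
tool_pos: [538.8, 151.2, 4.3]
tcp_rot: [-3.141, -0.002, -3.062]
contact_force: [-17.7, -1.2, 16.4]
tool_pos: [540.8, 151.4, 4.4]
tcp_rot: [-3.141, -0.002, -3.062]
contact_force: [-17.6, -2.2, 16.2]
```

```bash

python3 -m handwheel '-0.02 0 -0.003 0 0 0 -1;-0.04 0 -0.003 0 0 0 -1;-0.04 0 -0.003 0 0 0 -1' | sed -n '2,4p'
python3 -m handwheel '-0.02 0 0 0 0 0 -1;-0.04 0 0 0 0 0 -1;-0.04 0 0 0 0 0 -1' | sed -n '2,4p'
cat > chk.py <<'E'
from fit import *
np.set_printoptions(precision=2,suppress=True)
z=np.load("ref.npz");a=viewer.capture("scene");b=viewer.capture("side");o,t,r=tool();print(t,o["contact_force"],o["time"])
# subpixel shift of scale features: pan back part / panel, between ref and now
def sh(n,p,X,h=9):
    u=np.array(proj(p,X)).round().astype(int);g=lambda F:cv2.cvtColor(F,cv2.COLOR_RGB2GRAY)
    T=g(z[n])[u[1]-h:u[1]+h+1,u[0]-h:u[0]+h+1].astype(np.float32);I=g(p["frame"])
    M=np.eye(2,3,dtype=np.float32);M[:,2]=u-h
    try: return cv2.findTransformECC(T,I,M,cv2.MOTION_TRANSLATION,(3,100,1e-5),None,3)[1][:,2]-(u-h)
    except cv2.error: return np.array([np.nan]*2)
q=(726,166.5,.08);Rz=R.from_euler("z",q[2]).as_matrix()
sc=lambda x,y,zz: Rz@(Ry@(np.array([x,y,zz])-[95,0,0])+[95,0,0])+[q[0],q[1],0]
for nm,X in dict(lamp=np.array([627.4,124.2,49.6]),disp=sc(-95,40,58),btn=sc(-75,-60,58),frontR=sc(-118,-102,50),backR=sc(118,-102,60),backL=sc(118,102,60)).items():
    d=[sh("a",a,X),sh("b",b,X)]
    J=lambda p:np.array([np.subtract(proj(p,X+np.eye(3)[i]),proj(p,X)) for i in range(3)]).T
    A=np.vstack([J(a),J(b)]);v=np.hstack(d)
    print(nm,*d,"xyz mm",np.linalg.lstsq(A,v,rcond=None)[0])
E
python3 chk.py
```

```text
tool_pos: [545.0, 151.7, 4.3]
tcp_rot: [-3.141, -0.002, -3.062]
contact_force: [-17.1, -0.4, 12.4]
tool_pos: [549.1, 152.0, 4.4]
tcp_rot: [-3.141, -0.001, -3.062]
contact_force: [-16.3, -1.1, 11.2]
[549.07 152.05   4.35] [-15.15  -1.27  10.33] 13.55
lamp [nan nan] [nan nan] xyz mm [nan nan nan]
disp [nan nan] [nan nan] xyz mm [nan nan nan]
btn [nan nan] [nan nan] xyz mm [nan nan nan]
frontR [nan nan] [nan nan] xyz mm [nan nan nan]
backR [nan nan] [nan nan] xyz mm [nan nan nan]
backL [nan nan] [nan nan] xyz mm [nan nan nan]
```

```bash
sed -i 's/I=g(p\["frame"\])/I=g(p["frame"]).astype(np.float32)/' chk.py; cat >> chk.py <<'E'
cv2.imwrite("pics/d.png",np.vstack([cv2.resize(F[:,:,::-1],(720,280),interpolation=cv2.INTER_CUBIC) for F in(a["frame"][170:240,240:420],b["frame"][150:220,130:310])]))
E
python3 chk.py
```

```text
[549.09 152.04   4.37] [-15.71  -0.49  10.93] 13.65
lamp [ 0.41 -0.51] [-2.24 -0.25] xyz mm [2.17 2.84 2.14]
disp [ 0.22 -0.39] [nan nan] xyz mm [nan nan nan]
btn [ 0.38 -0.4 ] [-5.84  4.11] xyz mm [ 1.48 11.95 -7.74]
frontR [0.98 1.65] [-7.81  2.58] xyz mm [ 9.03  9.09 -7.71]
backR [0.31 0.07] [-0.1   0.17] xyz mm [ 0.4   0.55 -0.51]
backL [0.3  0.05] [-0.21 -0.25] xyz mm [0.76 0.02 0.58]
```

View pics/d.png

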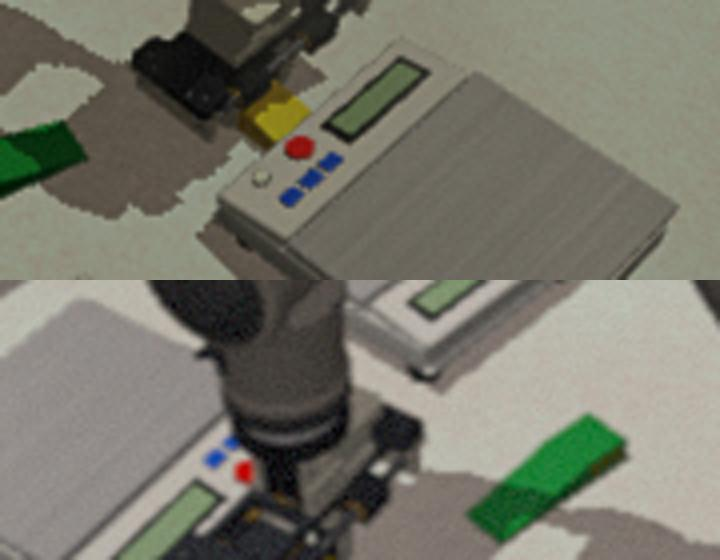

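The scene picture shows the wedge under the middle of the front edge at (275,115). The lamp has risen about 3 mm, with the back of the scale essentially in place. I nudge it 2 mm further to centre in the band, let it settle and check.

```bash

python3 -m handwheel '-0.01 0 0 0 0 0 -1;-0.02 0 0 0 0 0 -1;-0.02 0 0 0 0 0 -1;-0.02 0 0 0 0 0 -1;-0.02 0 0 0 0 0 -1;-0.02 0 0 0 0 0 -1;-0.02 0 0 0 0 0 -1' 
python3 chk.py
```

```text
time: 14.23
tool_pos: [550.9, 152.2, 4.4]
tcp_rot: [-3.141, -0.002, -3.062]
contact_force: [-17.3, -0.3, 11.4]
grip_width: 40.2
finger_force: 30.0
[550.84 152.21   4.34] [-17.06  -1.36  11.22] 14.3333
lamp [ 0.45 -0.5 ] [-2.17 -0.44] xyz mm [2.35 2.55 2.54]
disp [ 0.25 -0.42] [nan nan] xyz mm [nan nan nan]
btn [ 0.4  -0.43] [-6.3   4.57] xyz mm [ 1.46 13.05 -8.66]
frontR [1.23 1.69] [-8.37  2.26] xyz mm [10.24  9.37 -6.85]
backR [0.27 0.07] [-0.12  0.19] xyz mm [ 0.36  0.57 -0.57]
backL [0.3  0.06] [-0.26 -0.23] xyz mm [0.78 0.1  0.5 ]
```

```bash
python3 -c "
from plant import bot
print(bot.close_job())"
```

```text
the job is handed in; nothing more can be done
None
```

The job is handed in: the yellow wedge is still gripped and held under the middle of the red-lamp scale's front edge, with an estimated 3 to 4 mm of air under its front feet (from wedge travel and camera, not measured directly) and no visible shift of its back.

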